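# Zero a bench thickness gauge on a moulded disc with its concentric knob and ring

## Robot

A 7-joint arm with a two-finger parallel gripper is mounted at the origin on the work surface. World frame = base frame: x ahead of the robot, y to its left, z up, the work surface at z = 0. Lengths are in m, angles in rad, forces in N, time in s.
With the tool pointing down it reaches from about 0.425 to 0.925 m from the base axis. Payload 6.8 kg.
Tool frame: the origin (TCP) lies on the centre line of the jaws, within the pads' length; the fingertips stand 8 mm ahead of it and the grasp point (between the pads) lies 11 mm behind it (bot.tips_ahead is the distance from the TCP to the fingertips, in m); z points along the fingers, y is the line along which they close (so a half turn about z gives the same grasp; the last joint's range is limited). The gripper opens to 85 mm and grips with 20 to 120 N. Pads are 22 mm wide; open, the fingers measure 114 mm over their backs; the gripper's body (76 mm by 85 mm) begins 54 mm behind the grasp point. The pads swing forward as they close: fully open they stand 13 mm farther back than shut.
Start: joints at [1.194, 0.477, 0.022, 1.555, -0.011, 1.109, -0.083], TCP at [0.179, -0.651, 0.205] pointing down, gripper open.
Joint ranges: [-2.96, 2.96], [-0.34, 2.1], [-1.41, 1.46], [0.24, 2.44], [-1.37, 4.51], [0.17, 1.92], [-2.96, 2.96]. Speed limits (rad/s): [2.39, 2.39, 3.14, 3.14, 3.14, 3.14, 3.14].

## Interface

Orientations are given as a unit quaternion [w, x, y, z].
In Python, from station import bot gives the robot as it stands.
- The arm moves only by the tool send_rows, never from a script. Its argument "deltas" is text: rows parted by semicolons, each of 4 numbers parted by spaces: the shift along the tool's x, y, z in m, then the turn about the tool's z in degrees. In form: x y z spin; .... A call has 1 to 5 rows; each row is the pose to reach, as a shift and turn from the pose commanded when the call began, along the tool's axes at that moment; what a row does not reach only later rows make up. A row lasts 1/10 s, in which the tool goes at most 50 mm and 8.59 degrees, less where a joint would pass 70% of its speed; a pose out of reach is approached as far as the arm can. A call with a gripper value outside its range is refused whole. "claw" is the opening, from 0 (shut) to 1 (fully open), set as the call begins (left out, the last holds). The fingers move at their own pace and stop on an object; "force" is the grip in N (left out, the last holds). Time passes only in rows, so rows that repeat a pose let the fingers close. It gives the time, the measured TCP pose, the force, the opening and the grip force at its end, in the units of the state.
- bot.get_obs(): the state, without advancing time (a new reading comes with each control period).
- bot.read_camera(name): name is "scene" or "top"; returns a dict with "img" (384x512x3 uint8, red, green, blue), "depth" (384x512 float32, m along the optical axis (not along the pixel's ray), 0 where there is no reading), "fx", "fy", "cx", "cy" (pixels), "camera_from_world" (4x4, takes a point from world to camera coordinates). Camera axes: x right, y up, looking along -z (the intrinsics and any distortion apply to the point x, -y, -z); pixel columns grow to the right and rows downward; lengths in m; the calibration is good to about 2 mm. A picture is of the moment at which its call begins.
- bot.hand_in(): hands the job in; it is judged then, once.
Trained networks look in a picture, given as the dict that the camera call returned (one of the last four; its "shot" number tells which), for a name from the list of things; names that differ only in an ending like _2 or _b are one class to them, and where a whole thing is asked for, a point or a joint stands for the part that bears it (a point fixed in the world has none). Each returns a list of dicts, best first, with "confidence" (0 to 1); they miss things now and then, are a little off and sometimes report something else, mostly with a low value. They report only what shows in the picture. A call takes as long as a camera call. They do not tell look-alikes from the thing itself.
- bot.masks_of(picture, query): "mask" (384x512 bool, what is visible of it).
- bot.landmark_of(picture, query): "xyz" ([x, y, z] in m, in world coordinates, good to about 4 mm: a listed point, or the origin of a listed thing).
The state is a dict: "t": time; "q": joint angles; "joint_vel": joint speeds; "joint_torque": joint torques, N m; "eef_pos": TCP position; "tool_rot": TCP orientation; "contact_force": force on the tool from outside, world axes, zero at the start; "torque": the same for the moment, N m; "gripper_width": opening from 0.0 (shut) to 1.0 (fully open); "grasp_force": force on a finger pad.
Only numpy, scipy, OpenCV 4.12 (cv2) and the standard library are available. Lean on these libraries where they do the work, as an engineer would, in place of code of your own. Each camera call takes 0.05 s, during which the arm holds its last target. There are 200 camera calls.

## Task

Zero the bench thickness gauge on the disc that lies under its foot: turn only the red centre knob clockwise until you feel the foot come down on the disc and press it gently, with about 13 N (25 N would crush it), and let go of the knob. Then leave the knob exactly as it stands and turn only the black outer ring, by its rim, until its white zero mark lines up with the knob's white pointer. Let go, and leave everything else on the table alone.

Things in the scene. Friction and masses are not known exactly. Their poses are not given: they have to be found in the camera images.
- press: grey bench thickness gauge, fixed to the table; origin: centre of its base's underside, z up. Base 140 (x) x 170 (y) x 10 mm; uprights at y = +-64 mm carry a bridge, 56 (x) x 150 (y) mm, its top 118 mm above the table. On it, on one vertical axis through the origin: a black ring and, above it, a red knob. Under the bridge: a steel foot above a straw-coloured disc on a sprung pan
- knob (a joint): angle of the red centre knob, rad: 0 at the start, grows clockwise seen from above, up to 2.0; each rad lowers the foot 15 mm. Turning it takes about 0.4 N m while the foot is free (a hand paused between steps feels less, 0.1 to 0.2); it stays where it is left. At 0 its bar lies along the gauge's x axis, the pointer end towards the gauge's -x
- ring (a joint): angle of the black outer ring, rad, grows clockwise seen from above (-0.3 to 3.3; 1.75 to 2.5 at the start). Knurled, 64 mm across, 122 to 142 mm above the table, coaxial with the knob. At 0 its white zero mark points to the gauge's -x, so mark and pointer line up when ring equals knob. Takes about 0.12 N m to turn; stays where it is left
- knob_grip (a point): point on the axis of knob and ring, 169 mm above the table, 1 mm over the knob's top. The knob is a red disc, 38 mm across, 142 to 146 mm above the table, with a bar grip on it 14 mm wide, 36 mm long and 22 mm high (146 to 168 mm above the table)
- knob_nose (a point): pointer end of the knob's bar (white line), at its top, 18 mm from the axis; its x axis points from here towards the axis
- ring_zero (a point): the ring's white zero mark, on its top face 27 mm from the axis, 142 mm above the table; its x axis points from here towards the axis
- foot: round steel foot driven down by the knob, 34 mm across; origin: centre of its underside, 68 mm up at the start. It meets the disc (44 mm across) at a knob angle between 0.4 and 1.1 rad, unknown: to be felt. From there the press grows by about 52 N per rad and the knob's moment by 0.8 N m per rad: 13 N is 0.25 rad past first touch, 0.2 N m above the free moment
- spare_disc: bystander, to be left alone: straw-coloured speckled disc, 44 mm across, 10 mm high, lying on the table; origin at the centre of its underside
- pink_cup: bystander, to be left alone: pink plastic cup, 84 mm across, 75 mm high; origin at the centre of its underside
- mint_cup: bystander, to be left alone: mint-green plastic cup, 80 mm across, 70 mm high; origin at the centre of its underside
- yellow_bowl: bystander, to be left alone: yellow bowl, 120 mm across, 45 mm high; origin at the centre of its underside
- purple_mould: bystander, to be left alone: purple open loaf mould, 110 x 75 mm, 40 mm high; origin at the centre of its underside
- tape: bystander, to be left alone: beige roll of tape lying flat, 90 mm across, 24 mm high; origin at the centre of its underside
- paw_mould: bystander, to be left alone: pink square mould, 80 x 80 mm, 18 mm high; origin at the centre of its underside
There are look-alikes about, which are no part of the job. What is meant by the press is not pink or yellow, and is the smaller of those in its own colour.

How it is judged:
On the way, in this order (a step that is already met when the one before it is completed fails the run):
1. the foot presses the disc with 8 to 18 N, the knob is let go, and the ring's mark has not been shifted by more than 3 mm (contact force between foot and anything else between 8 and 18 N and distance of ring_zero from where it was at the start of the episode below 0.003 m and contact force between the fingers and press below 0.5 N), for 0.2 s.
2. the ring's zero mark lines up with the knob's pointer to 0.15 rad, the foot still pressing with 8 to 18 N (contact force between foot and anything else between 8 and 18 N and angle between the x axis of ring_zero and the x axis of knob_nose, either way round below 0.15 rad and horizontal distance between ring_zero and knob_nose below 0.02 m), for 0.2 s.
At the end, for the whole second after the job is handed in: The foot presses the disc with 8 to 18 N, the ring's zero mark lines up with the knob's pointer within 0.15 rad, and knob and ring are at rest (all of step 2 and velocity of joint knob between -0.05 and 0.05 rad/s and velocity of joint ring between -0.05 and 0.05 rad/s); the robot touches nothing.
It fails at once if the disc is pressed with more than 25 N (contact force between foot and anything else above 25 N).
It fails at once if the centre knob turns (faster than 0.1 rad/s) once the ring's mark has been shifted by more than 4 mm (distance of ring_zero from where it was at the start of the episode above 0.004 m and (velocity of joint knob above 0.1 rad/s or velocity of joint knob below -0.1 rad/s)).
It fails at once if a bystander is moved by more than 20 mm (distance of any of spare_disc, pink_cup, mint_cup, yellow_bowl, purple_mould, tape, paw_mould from where it was at the start of the episode above 0.02 m).
It also fails if it takes over 72 s, if anything falls off the work surface, if the arm or the gripper's body presses on something with over 40 N, if the wrist force passes 120 N, or if a joint passes its speed limit or range.

## Working session

There is one attempt and no reset: what is moved stays moved. The work goes in short steps, Python scripts to look and compute and a tool call to move; the robot and the scene stay as the last step left them, time stands still between calls to the robot, and variables do not carry over. Pictures are saved under pics/ and viewed, at most 11 in all, crops included, and the job is handed in when it is done.

Besides the shell and the picture viewer there is one more tool, called after ">>>" as name(argument=value, ...) on one line, values as JSON. send_rows: Moves the arm, as the interface text tells. Its arguments: {"type":"object","properties":{"deltas":{"type":"string"},"claw":{"type":"number"},"force":{"type":"number"}},"required":["deltas"]}

```bash
mkdir -p pics; ls; cat > h.py <<'E'
from station import bot
import numpy as np, cv2
def pic(n,f):
    p=bot.read_camera(n); cv2.imwrite('pics/'+f,p['img'][:,:,::-1]); return p
def lift(p,u,v,d=None):
    d=p['depth'][int(v),int(u)] if d is None else d
    c=np.array([(u-p['cx'])/p['fx']*d,-(v-p['cy'])/p['fy']*d,-d,1])
    return (np.linalg.inv(p['camera_from_world'])@c)[:3]
E
python3 - <<'E'
from h import *
o=bot.get_obs(); print({k:np.round(v,3) for k,v in o.items()})
for n in ('top','scene'):
    p=pic(n,n+'1.png')
    print(n,np.round(p['camera_from_world'],3).tolist(),p['fx'],p['cx'],p['cy'])
    for q in ('press','knob_grip','knob_nose','ring_zero','foot','spare_disc','pink_cup','mint_cup','yellow_bowl','purple_mould','tape','paw_mould'):
        print(q,[(np.round(r['xyz'],3).tolist(),round(r['confidence'],2)) for r in bot.landmark_of(p,q)])
a=cv2.imread('pics/top1.png');b=cv2.imread('pics/scene1.png')
E
```

```text
pics
{'t': np.float64(0.0), 'q': array([ 1.194,  0.478,  0.022,  1.556, -0.012,  1.109, -0.083]), 'joint_vel': array([-0.   ,  0.001, -0.   , -0.002, -0.   ,  0.   , -0.   ]), 'joint_torque': array([-1.0000e-03, -5.9644e+01,  1.6070e+00, -2.8120e+01,  1.2000e-02,
        9.0000e-03, -0.0000e+00]), 'eef_pos': array([ 0.179, -0.65 ,  0.204]), 'tool_rot': array([-0.001,  0.991,  0.134, -0.   ]), 'contact_force': array([0.231, 0.36 , 0.231]), 'torque': array([ 0.006, -0.014,  0.053]), 'grasp_force': np.float64(0.0), 'gripper_width': np.float64(1.002)}
top [[-0.002, -1.0, 0.005, -0.009], [0.983, -0.001, 0.186, -0.481], [-0.186, 0.005, 0.982, -1.17], [0.0, 0.0, 0.0, 1.0]] 415.95817052924525 250.09480763048413 193.05453883659933
press [([0.539, 0.106, -0.004], 0.97), ([0.266, 0.215, -0.0], 0.84), ([0.518, -0.146, 0.0], 0.82)]
knob_grip [([0.172, -0.313, 0.238], 0.98), ([0.265, 0.219, 0.226], 0.73), ([0.532, 0.106, 0.171], 0.65), ([0.514, -0.146, 0.172], 0.62)]
knob_nose [([0.245, 0.226, 0.227], 0.86), ([0.154, -0.307, 0.233], 0.76), ([0.5, -0.14, 0.172], 0.59), ([0.514, 0.104, 0.17], 0.42),
[... 1096 characters left out ...]
9, 0.165], 0.53)]
ring_zero [([0.135, -0.312, 0.198], 0.77), ([0.554, 0.119, 0.142], 0.7), ([0.49, -0.139, 0.141], 0.63), ([0.237, 0.233, 0.191], 0.6)]
foot [([0.532, 0.102, 0.07], 0.47), ([0.27, 0.218, 0.092], 0.47), ([0.174, -0.308, 0.093], 0.37)]
spare_disc [([0.782, -0.179, 0.0], 0.45)]
pink_cup [([0.624, 0.389, -0.005], 0.68)]
mint_cup [([0.442, 0.401, -0.001], 0.85), ([0.781, -0.177, -0.0], 0.45), ([0.781, 0.032, 0.003], 0.28)]
yellow_bowl [([0.629, -0.373, 0.001], 0.86)]
purple_mould [([0.479, -0.421, -0.001], 0.84), ([0.625, 0.387, 0.002], 0.57)]
tape [([0.782, 0.029, 0.0], 0.97), ([0.538, 0.105, 0.169], 0.2)]
paw_mould [([0.783, -0.178, 0.001], 0.67), ([0.783, 0.031, -0.001], 0.53)]
```

View pics/top1.png

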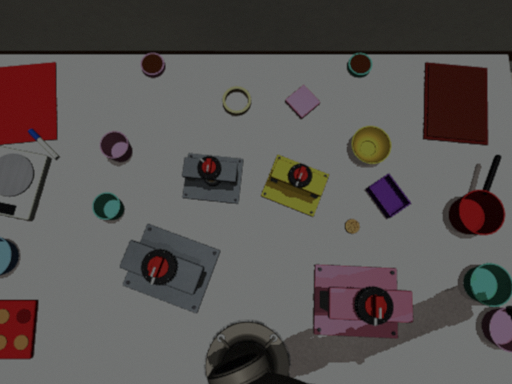

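View pics/scene1.png

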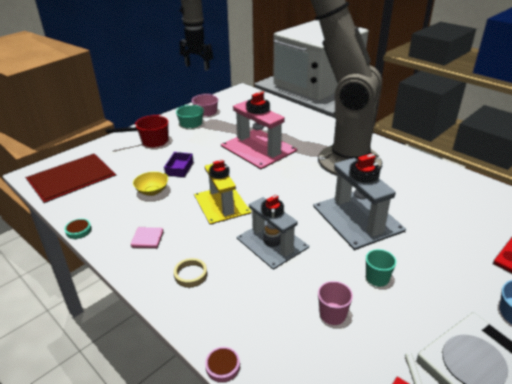

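The target is the small grey press, at about pixel (210,170) in the top view and (272,225) in the scene view. That puts it near (0.536, 0.106). I'm setting out towards it.

>>> send_rows(deltas="0 0 -0.05 0; 0.12 -0.06 -0.10 4; 0.16 -0.09 -0.10 8; 0.2 -0.11 -0.10 12; 0.24 -0.13 -0.10 15", claw=1)

```text
t: 1.8
eef_pos: [0.3205, -0.5146, 0.2978]
tool_rot: [0.001, 1.0, 0.002, 0.001]
contact_force: [0.8, -0.3, 0.1]
gripper_width: 1.0
grasp_force: 0.0
```

```bash
cat > s.py <<'E'
from h import *
from scipy.spatial.transform import Rotation as R
def st():
    o=bot.get_obs(); w=o['tool_rot']; M=R.from_quat(np.r_[w[1:],w[0]]).as_matrix()
    print('t',round(o['t'],2),'pos',np.round(o['eef_pos'],4),'yaw',round(np.degrees(np.arctan2(M[1,0],M[0,0])),2),'tz',np.round(M[:,2],3),'q',np.round(o['q'],2),'F',np.round(o['contact_force'],2),'T',np.round(o['torque'],3),'w',round(o['gripper_width'],3),'g',round(o['grasp_force'],1)); return o,M
def to(p):
    o,M=st(); print('delta tool',np.round(M.T@(np.array(p)-o['eef_pos']),4))
E
python3 -c "
from s import *
to([.535,.105,.29])"
```

```text
t 1.8 pos [ 0.3205 -0.5146  0.2978] yaw 0.22 tz [ 0.001 -0.001 -1.   ] q [ 0.91  0.29  0.    1.61 -0.    1.24 -0.66] F [ 0.85 -0.31  0.15] T [-0.039 -0.037  0.046] w 1.0 g 0.0
delta tool [ 0.2168 -0.6188  0.0072]
```

>>> send_rows(deltas="0.016 -0.045 0 -8.5; 0.032 -0.09 0 -17; 0.048 -0.135 0 -25.5; 0.064 -0.18 0 -34; 0.08 -0.225 0 -42.5")

```text
t: 2.3
eef_pos: [0.3981, -0.2883, 0.297]
tool_rot: [0.0, 0.93, 0.369, 0.0]
contact_force: [0.8, 0.3, 0.1]
gripper_width: 0.999
grasp_force: 0.0
```

>>> send_rows(deltas="0.043 -0.023 0 -8.5; 0.086 -0.046 0 -17; 0.129 -0.069 0 -25.5; 0.172 -0.092 0 -34; 0.215 -0.115 0 -42.5")

```text
t: 2.8
eef_pos: [0.4773, -0.0578, 0.2971]
tool_rot: [0.001, 0.733, 0.68, 0.0]
contact_force: [1.3, -1.3, -0.2]
gripper_width: 1.002
grasp_force: 0.0
```

>>> send_rows(deltas="0.03 0.007 0 -8.5; 0.06 0.014 0 -17; 0.09 0.021 0 -25.5; 0.12 0.028 0 -34; 0.15 0.035 0 -42.5")

```text
t: 3.3
eef_pos: [0.5242, 0.0882, 0.2969]
tool_rot: [0.0, 0.437, 0.9, 0.0]
contact_force: [1.0, 0.3, -0.2]
gripper_width: 1.001
grasp_force: 0.0
```

>>> send_rows(deltas="0 0 0 -8.5; 0 0 0 -17; 0 0 0 -25.5; 0 0 0 -34; 0 0 0 -42.5")

```text
t: 3.8
eef_pos: [0.5239, 0.087, 0.2967]
tool_rot: [0.0, 0.081, 0.997, -0.0]
contact_force: [1.4, 0.3, -0.5]
gripper_width: 1.002
grasp_force: 0.0
```

```bash
python3 - <<'E'
from s import *
to([.535,.105,.29])
for n in ('top','scene'):
    p=bot.read_camera(n)
    np.save('pics/'+n+'.npy',p,allow_pickle=True)
    print(n)
    for q in ('press','knob_grip','knob_nose','ring_zero','foot'):
        print(q,[(np.round(r['xyz'],4).tolist(),round(r['confidence'],2)) for r in bot.landmark_of(p,q) if np.hypot(r['xyz'][0]-.535,r['xyz'][1]-.105)<.06])
    c=(p['camera_from_world']@[.535,.105,.1,1]); u=int(p['cx']-p['fx']*c[0]/c[2]); v=int(p['cy']+p['fy']*c[1]/c[2])
    a=p['img'][v-50:v+50,u-50:u+50,::-1]; print(u,v)
    cv2.imwrite('pics/c_%s.png'%n,cv2.resize(a,(400,400),interpolation=cv2.INTER_CUBIC))
cv2.imwrite('pics/c.png',np.hstack([cv2.imread('pics/c_top.png'),cv2.imread('pics/c_scene.png')]))
E
```

```text
t 3.8 pos [0.5239 0.087  0.2967] yaw 170.74 tz [ 0. -0. -1.] q [ 0.38  0.24 -0.78  1.74  0.18  1.23  0.96] F [ 1.4   0.3  -0.48] T [0.023 0.026 0.01 ] w 1.002 g 0.0
delta tool [-0.0081  0.0195  0.0067]
top
press [([0.5356, 0.1034, -0.0038], 0.81)]
knob_grip []
knob_nose []
ring_zero []
foot []
209 170
scene
press [([0.5375, 0.1033, 0.0005], 0.81)]
knob_grip [([0.5325, 0.1025, 0.0673], 0.69), ([0.5395, 0.1103, 0.1702], 0.46)]
knob_nose [([0.5181, 0.1034, 0.1681], 0.59)]
ring_zero [([0.551, 0.1203, 0.1443], 0.71)]
foot [([0.5366, 0.1077, -0.0026], 0.42), ([0.5323, 0.1018, 0.0701], 0.39)]
272 216
```

View pics/c.png

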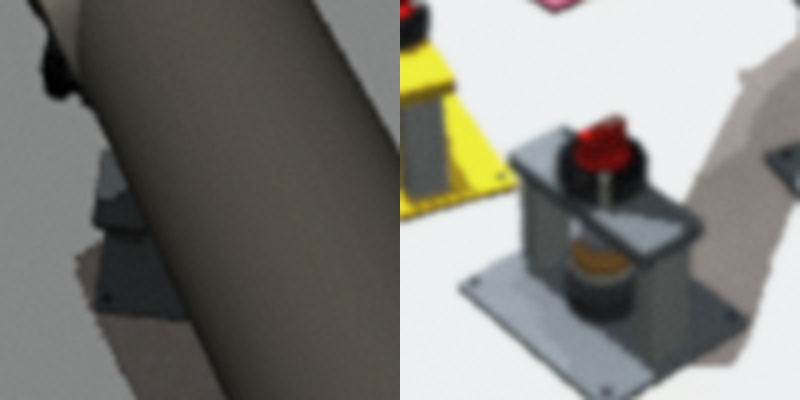

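```bash
python3 - <<'E'
from s import *
p=np.load('pics/scene.npy',allow_pickle=True).item()
inv=np.linalg.inv(p['camera_from_world'])
v,u=np.mgrid[:384,:512]; d=p['depth']
P=np.stack([(u-p['cx'])/p['fx']*d,-(v-p['cy'])/p['fy']*d,-d,np.ones_like(d)],-1)@inv.T
P=P[...,:3]; near=(np.hypot(P[...,0]-.537,P[...,1]-.106)<.13)&(d>0)
for lo,hi in ((.113,.123),(.006,.014),(.138,.152),(.16,.175)):
    m=near&(P[...,2]>lo)&(P[...,2]<hi)
    q=P[m][:,:2].astype(np.float32)
    print(lo,len(q),cv2.minAreaRect(q*1000),np.median(q,0),np.median(P[m][:,2]))
E
```

```text
0.113 446 ((535.5558471679688, 104.737548828125), (152.1781768798828, 58.721370697021484), 83.43606567382812) [0.54517853 0.13911706] 0.11870558183616803
0.006 1053 ((516.6030883789062, 106.77593994140625), (207.68641662597656, 197.08908081054688), 5.202554702758789) [0.5698371  0.12920718] 0.011035217773393224
0.138 221 ((539.4428100585938, 108.06900024414062), (55.04938888549805, 61.17101287841797), 41.27806854248047) [0.5457056  0.11524262] 0.1433349462199225
0.16 70 ((535.2740478515625, 105.08573150634766), (15.662084579467773, 37.17230224609375), 85.12687683105469) [0.5381994  0.10762647] 0.1674259625195722
```

>>> send_rows(deltas="-0.0086 0.0196 0 -4.3; -0.0086 0.0196 0.04 -4.3; -0.0086 0.0196 0.08 -4.3; -0.0086 0.0196 0.10 -4.3; -0.0086 0.0196 0.10 -4.3")

```text
t: 4.9
eef_pos: [0.5336, 0.1042, 0.1937]
tool_rot: [-0.003, 0.046, 0.999, -0.001]
contact_force: [0.9, -0.7, 0.1]
gripper_width: 0.998
grasp_force: 0.0
```

```bash
python3 -c "
from s import *
to([.5355,.105,.158])"
```

```text
t 4.9 pos [0.5336 0.1042 0.1937] yaw 174.7 tz [-0.006 -0.001 -1.   ] q [ 0.31  0.37 -0.77  1.84  0.29  1.05  0.91] F [ 0.92 -0.73  0.14] T [ 0.004  0.009 -0.015] w 0.998 g 0.0
delta tool [-0.002   0.001   0.0357]
```

>>> send_rows(deltas="-0.002 0.001 0.018 0; -0.002 0.001 0.035 0; -0.002 0.001 0.035 0; -0.002 0.001 0.035 0")

```text
t: 5.3
eef_pos: [0.5385, 0.1062, 0.163]
tool_rot: [0.001, 0.046, 0.999, 0.0]
contact_force: [0.8, 0.8, -0.2]
gripper_width: 1.0
grasp_force: 0.0
```

>>> send_rows(deltas="0 0 0 0;0 0 0 0;0 0 0 0;0 0 0 0;0 0 0 0", claw=0, force=100)

```text
t: 5.8
eef_pos: [0.5378, 0.1058, 0.1618]
tool_rot: [0.0, 0.046, 0.999, -0.0]
contact_force: [0.1, 0.7, -0.3]
gripper_width: 0.143
grasp_force: 0.0
```

>>> send_rows(deltas="0 0 0 0;0 0 0 0;0 0 0 0;0 0 0 0;0 0 0 0")

```text
t: 6.3
eef_pos: [0.5377, 0.1058, 0.1616]
tool_rot: [-0.0, 0.046, 0.999, 0.0]
contact_force: [-0.4, -0.2, -0.4]
gripper_width: -0.002
grasp_force: 0.0
```

```bash
python3 -c "
from s import *
to([.5355,.105,.158])"
```

```text
t 6.3 pos [0.5377 0.1058 0.1616] yaw 174.7 tz [-0.  0. -1.] q [ 0.29  0.41 -0.75  1.87  0.33  0.99  0.87] F [-0.35 -0.22 -0.38] T [ 0.046 -0.008 -0.006] w -0.002 g 0.0
delta tool [ 0.0021 -0.001   0.0036]
```

```bash
python3 - <<'E'
from s import *
p=bot.read_camera('scene'); np.save('pics/scene2.npy',p,allow_pickle=True)
cv2.imwrite('pics/c2.png',cv2.resize(p['img'][130:270,190:360,::-1],(680,560),interpolation=cv2.INTER_CUBIC))
for q in ('knob_grip','knob_nose','ring_zero','foot'):
    print(q,[(np.round(r['xyz'],4).tolist(),round(r['confidence'],2)) for r in bot.landmark_of(p,q) if np.hypot(r['xyz'][0]-.535,r['xyz'][1]-.105)<.06])
E
```

```text
knob_grip [([0.5397, 0.105, 0.1693], 0.52), ([0.5512, 0.1187, 0.1423], 0.51), ([0.5223, 0.1031, 0.1664], 0.41)]
knob_nose [([0.5215, 0.104, 0.1653], 0.63)]
ring_zero [([0.5497, 0.1225, 0.1454], 0.65)]
foot [([0.5343, 0.1005, 0.0702], 0.37)]
```

View pics/c2.png

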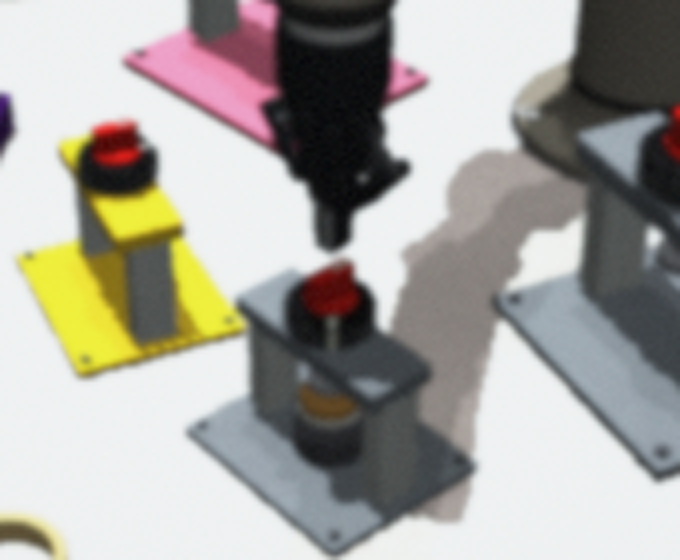

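The shut gripper tip shows at crop (332,245), clear of the knob. I'll compare that with where the reported pose says the tip is.

```bash
python3 - <<'E'
from s import *
p=np.load('pics/scene2.npy',allow_pickle=True).item()
def proj(w):
    c=p['camera_from_world']@np.r_[w,1]; return np.round([p['cx']-p['fx']*c[0]/c[2],p['cy']+p['fy']*c[1]/c[2],-c[2]],2)
print('tip',proj([.5377,.1058,.1536]),'knobtop',proj([.5355,.105,.168]))
for v in (176,180,184,187,189,190):
    for u in (270,272,274): print((u,v),np.round(lift(p,u,v),4),end=' ')
    print()
for v in (197,199,201,203,205): print(v,[np.round(lift(p,u,v),4).tolist() for u in (269,273,276)])
E
```

```text
tip [271.74 202.13   1.23] knobtop [272.12 197.43   1.22]
(270, 176) [0.5464 0.1068 0.2442] (272, 176) [0.5528 0.1199 0.2533] (274, 176) [0.5471 0.1216 0.2514] 
(270, 180) [0.5472 0.1077 0.2324] (272, 180) [0.5501 0.1175 0.2384] (274, 180) [0.544  0.119  0.2362] 
(270, 184) [0.5481 0.1086 0.2206] (272, 184) [0.5453 0.1132 0.2214] (274, 184) [0.5464 0.1214 0.2258] 
(270, 187) [0.547  0.1076 0.2098] (272, 187) [0.5424 0.1106 0.209 ] (274, 187) [0.5417 0.1172 0.2118] 
(270, 189) [0.5474 0.1081 0.2038] (272, 189) [0.5455 0.1135 0.2055] (274, 189) [0.5428 0.1182 0.2064] 
(270, 190) [0.5477 0.1083 0.2007] (272, 190) [0.5448 0.1129 0.2015] (274, 190) [0.5457 0.121  0.206 ] 
197 [[0.5424, 0.0998, 0.1705], [0.5323, 0.1053, 0.1679], [0.5296, 0.1139, 0.1709]]
199 [[0.5498, 0.1068, 0.1713], [0.539, 0.1115, 0.1679], [0.5266, 0.1112, 0.1611]]
201 [[0.5505, 0.1075, 0.1653], [0.538, 0.1107, 0.1602], [0.5277, 0.1124, 0.1554]]
203 [[0.5535, 0.1104, 0.1617], [0.5388, 0.1116, 0.1543], [0.527, 0.1119, 0.1479]]
205 [[0.55, 0.1071, 0.1512], [0.5371, 0.1101, 0.1457], [0.5318, 0.1164, 0.1461]]
```

```bash
python3 - <<'E'
from s import *
print(bot.tips_ahead,[a for a in dir(bot) if a[0]!='_'])
st()
p=bot.read_camera('scene')
a=p['img'][150:210,240:310,::-1]; cv2.imwrite('pics/c3.png',cv2.resize(a,(700,600),interpolation=cv2.INTER_CUBIC))
print([(round(float(lift(p,272,v)[2]),3)) for v in range(150,205,3)])
st()
E
```

```text
0.008 ['PlanningError', 'get_obs', 'hand_in', 'landmark_of', 'masks_of', 'read_camera', 'tips_ahead']
t 6.55 pos [0.5377 0.1058 0.1616] yaw 174.7 tz [-0. -0. -1.] q [ 0.29  0.41 -0.75  1.87  0.33  0.99  0.87] F [-0.18 -0.76  0.39] T [-0.045  0.015  0.018] w -0.002 g 0.0
[0.341, 0.331, 0.322, 0.301, 0.297, 0.291, 0.28, 0.271, 0.26, 0.245, 0.237, 0.222, 0.216, 0.206, 0.196, -0.002, 0.17, 0.161, 0.15]
t 6.6 pos [0.5377 0.1058 0.1616] yaw 174.7 tz [-0. -0. -1.] q [ 0.29  0.41 -0.75  1.87  0.33  0.99  0.87] F [ 0.53 -0.1   0.82] T [ 0.076  0.001 -0.003] w -0.0 g 0.0
```

View pics/c3.png

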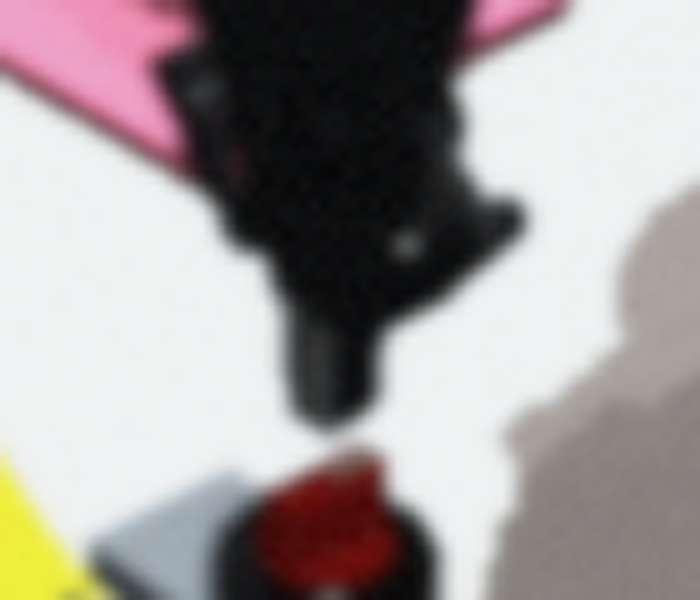

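>>> send_rows(deltas="0 0 0 0; 0 0 0 0;0 0 0 0;0.001 0 0.01 0;0.001 0 0.02 0", claw=0.55)

```text
t: 7.1
eef_pos: [0.5367, 0.1059, 0.1409]
tool_rot: [0.0, 0.046, 0.999, -0.0]
contact_force: [0.0, -0.1, -0.2]
gripper_width: 0.548
grasp_force: 0.0
```

>>> send_rows(deltas="0 0 0.005 0; 0 0 0.01 0;0 0 0.012 0;0 0 0.012 0")

```text
t: 7.5
eef_pos: [0.5366, 0.1059, 0.1293]
tool_rot: [-0.0, 0.046, 0.999, -0.0]
contact_force: [-0.1, 0.0, 0.4]
gripper_width: 0.555
grasp_force: 0.0
```

```bash
python3 - <<'E'
from s import *
st()
p=bot.read_camera('scene')
a=p['img'][150:225,230:320,::-1]; cv2.imwrite('pics/c4.png',cv2.resize(a,(720,600),interpolation=cv2.INTER_CUBIC))
E
```

```text
t 7.5 pos [0.5366 0.1059 0.1293] yaw 174.7 tz [-0.001  0.    -1.   ] q [ 0.27  0.45 -0.73  1.9   0.37  0.93  0.84] F [-0.13  0.01  0.42] T [-0.008  0.019 -0.015] w 0.555 g 0.0
```

View pics/c4.png

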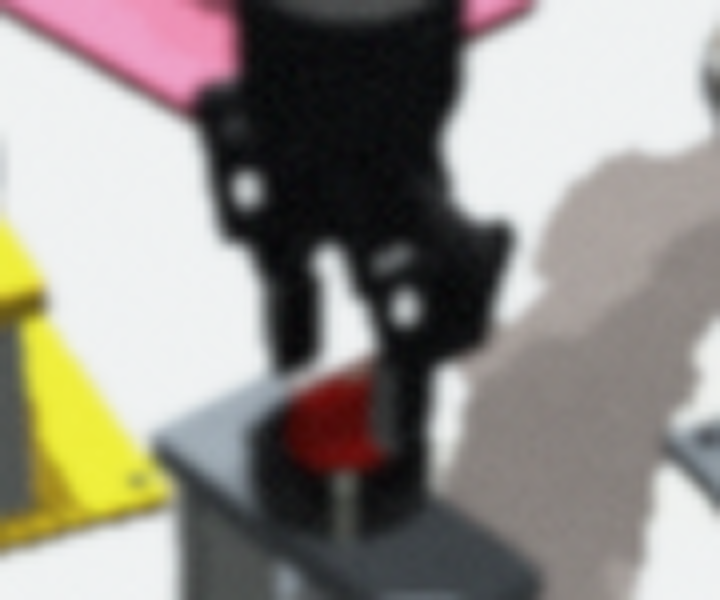

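The fingers now straddle the bar, with the red bar at crop (340,420) and the near fingertip at (400,455). I'll go 8 mm lower and close.

>>> send_rows(deltas="0 0 0.004 0; 0 0 0.008 0;0 0 0.008 0;0 0 0.008 0")

```text
t: 7.95
eef_pos: [0.5367, 0.1059, 0.1215]
tool_rot: [-0.0, 0.046, 0.999, -0.0]
contact_force: [-0.6, 0.4, 0.7]
gripper_width: 0.553
grasp_force: 0.0
```

>>> send_rows(deltas="0 0 0 0;0 0 0 0;0 0 0 0;0 0 0 0;0 0 0 0", claw=0, force=100)

```text
t: 8.45
eef_pos: [0.5366, 0.1033, 0.1222]
tool_rot: [-0.0, 0.048, 0.999, -0.002]
contact_force: [-2.1, -6.1, 8.8]
gripper_width: 0.135
grasp_force: 98.7
```

```bash
python3 - <<'E'
from s import *
for _ in range(4): bot.read_camera('scene'); st()
E
```

```text
t 8.5 pos [0.5366 0.1033 0.1222] yaw 174.53 tz [-0.001 -0.004 -1.   ] q [ 0.26  0.46 -0.72  1.9   0.38  0.92  0.83] F [-2.88 -5.38  9.02] T [-1.325  0.655 -0.35 ] w 0.138 g 98.7
t 8.55 pos [0.5367 0.1033 0.1222] yaw 174.53 tz [-0.001 -0.004 -1.   ] q [ 0.26  0.46 -0.72  1.9   0.38  0.92  0.83] F [-3.39 -6.06  7.67] T [-1.319  0.698 -0.346] w 0.139 g 98.7
t 8.6 pos [0.5366 0.1033 0.1222] yaw 174.53 tz [-0.001 -0.004 -1.   ] q [ 0.26  0.46 -0.72  1.9   0.38  0.92  0.83] F [-3.7  -6.53  7.94] T [-1.345  0.626 -0.378] w 0.142 g 98.7
t 8.65 pos [0.5366 0.1033 0.1222] yaw 174.53 tz [-0.001 -0.004 -1.   ] q [ 0.26  0.46 -0.72  1.9   0.38  0.92  0.83] F [-3.63 -6.04  8.69] T [-1.385  0.658 -0.364] w 0.136 g 98.7
```

>>> send_rows(deltas="0 -0.0013 -0.0005 0; 0 -0.0026 -0.0007 0;0 -0.0026 -0.0007 0")

```text
t: 8.95
eef_pos: [0.5366, 0.1033, 0.1222]
tool_rot: [0.0, 0.047, 0.999, 0.0]
contact_force: [1.0, -1.1, -2.3]
gripper_width: 0.142
grasp_force: 98.1
```

```bash
python3 -c "
from s import *
st()"
```

```text
t 8.95 pos [0.5366 0.1033 0.1222] yaw 174.66 tz [ 0.  0. -1.] q [ 0.27  0.46 -0.72  1.91  0.38  0.92  0.84] F [ 0.96 -1.08 -2.34] T [-0.171 -0.17  -0.557] w 0.142 g 98.1
```

>>> send_rows(deltas="0 0 0 2; 0 0 0 4; 0 0 0 6; 0 0 0 8; 0 0 0 10")

```text
t: 9.45
eef_pos: [0.5366, 0.1033, 0.1223]
tool_rot: [0.0, 0.133, 0.991, -0.0]
contact_force: [1.2, -1.7, -1.2]
gripper_width: 0.139
grasp_force: 98.0
```

```bash
python3 -c "
from s import *
st()"
```

```text
t 9.45 pos [0.5366 0.1033 0.1223] yaw 164.75 tz [ 0.    -0.001 -1.   ] q [ 0.24  0.45 -0.69  1.91  0.36  0.91  0.68] F [ 1.18 -1.71 -1.2 ] T [-0.317 -0.129  0.386] w 0.139 g 98.0
```

>>> send_rows(deltas="0 0 0 2; 0 0 0 4; 0 0 0 6; 0 0 0 8; 0 0 0 10")

```text
t: 9.95
eef_pos: [0.5366, 0.1033, 0.1222]
tool_rot: [0.0, 0.219, 0.976, -0.0]
contact_force: [1.5, -1.7, -1.2]
gripper_width: 0.14
grasp_force: 98.0
```

```bash
python3 -c "
from s import *
st()"
```

```text
t 9.95 pos [0.5366 0.1033 0.1222] yaw 154.75 tz [ 0.    -0.001 -1.   ] q [ 0.21  0.44 -0.65  1.91  0.33  0.9   0.53] F [ 1.52 -1.7  -1.19] T [-0.272 -0.137  0.409] w 0.14 g 98.0
```

>>> send_rows(deltas="0 0 0 2; 0 0 0 4; 0 0 0 6")

```text
t: 10.25
eef_pos: [0.5366, 0.1033, 0.1223]
tool_rot: [0.0, 0.269, 0.963, -0.0]
contact_force: [-0.8, -1.5, 0.2]
gripper_width: 0.139
grasp_force: 98.0
```

```bash
python3 -c "
from s import *
st()"
```

```text
t 10.25 pos [0.5366 0.1033 0.1223] yaw 148.75 tz [ 0.    -0.001 -1.   ] q [ 0.19  0.43 -0.62  1.91  0.32  0.9   0.43] F [-0.8  -1.45  0.22] T [-0.427 -0.191  0.353] w 0.139 g 98.0
```

>>> send_rows(deltas="0 0 0 2; 0 0 0 4; 0 0 0 6")

```text
t: 10.55
eef_pos: [0.5366, 0.1032, 0.1222]
tool_rot: [0.0, 0.319, 0.948, -0.0]
contact_force: [1.2, -1.4, -1.1]
gripper_width: 0.133
grasp_force: 98.0
```

```bash
python3 -c "
from s import *
st()"
```

```text
t 10.55 pos [0.5366 0.1032 0.1222] yaw 142.75 tz [ 0.    -0.001 -1.   ] q [ 0.17  0.43 -0.6   1.91  0.31  0.89  0.34] F [ 1.2  -1.4  -1.12] T [-0.365 -0.122  0.374] w 0.133 g 98.0
```

>>> send_rows(deltas="0 0 0 2; 0 0 0 4")

```text
t: 10.75
eef_pos: [0.5366, 0.1032, 0.1223]
tool_rot: [0.0, 0.352, 0.936, -0.0]
contact_force: [0.6, -2.1, -1.0]
gripper_width: 0.134
grasp_force: 98.0
```

```bash
python3 -c "
from s import *
st()"
```

```text
t 10.75 pos [0.5366 0.1032 0.1223] yaw 138.75 tz [ 0.    -0.001 -1.   ] q [ 0.16  0.43 -0.58  1.91  0.3   0.89  0.28] F [ 0.63 -2.09 -0.99] T [-0.331 -0.141  0.434] w 0.134 g 98.0
```

>>> send_rows(deltas="0 0 0 2; 0 0 0 4")

```text
t: 10.95
eef_pos: [0.5366, 0.1032, 0.1222]
tool_rot: [0.0, 0.385, 0.923, -0.0]
contact_force: [1.7, -1.4, -0.8]
gripper_width: 0.14
grasp_force: 98.0
```

```bash
python3 -c "
from s import *
st()"
```

```text
t 10.95 pos [0.5366 0.1032 0.1222] yaw 134.76 tz [ 0.    -0.001 -1.   ] q [ 0.15  0.42 -0.57  1.91  0.29  0.89  0.22] F [ 1.74 -1.38 -0.82] T [-0.383 -0.163  0.501] w 0.14 g 98.0
```

>>> send_rows(deltas="0 0 0 2; 0 0 0 4")

```text
t: 11.15
eef_pos: [0.5366, 0.1032, 0.1223]
tool_rot: [0.0, 0.416, 0.909, -0.0]
contact_force: [0.3, -2.2, -0.6]
gripper_width: 0.137
grasp_force: 98.1
```

```bash
python3 -c "
from s import *
st()"
```

```text
t 11.15 pos [0.5366 0.1032 0.1223] yaw 130.77 tz [ 0.    -0.001 -1.   ] q [ 0.14  0.42 -0.55  1.91  0.28  0.89  0.15] F [ 0.26 -2.16 -0.57] T [-0.441 -0.162  0.532] w 0.137 g 98.1
```

>>> send_rows(deltas="0 0 0 1.5; 0 0 0 3")

```text
t: 11.35
eef_pos: [0.5366, 0.1032, 0.1222]
tool_rot: [0.0, 0.441, 0.898, -0.0]
contact_force: [0.4, -1.6, -1.5]
gripper_width: 0.136
grasp_force: 98.0
```

```bash
python3 -c "
from s import *
st()
for _ in range(3): bot.read_camera('scene'); st()"
```

```text
t 11.35 pos [0.5366 0.1032 0.1222] yaw 127.7 tz [ 0.    -0.001 -1.   ] q [ 0.13  0.42 -0.54  1.91  0.27  0.88  0.11] F [ 0.44 -1.59 -1.49] T [-0.439 -0.171  0.618] w 0.136 g 98.0
t 11.4 pos [0.5366 0.1033 0.1223] yaw 127.6 tz [ 0. -0. -1.] q [ 0.13  0.42 -0.54  1.91  0.27  0.88  0.11] F [ 0.86 -2.52 -1.63] T [-0.403 -0.205  0.442] w 0.139 g 97.9
t 11.45 pos [0.5366 0.1032 0.1222] yaw 127.7 tz [ 0. -0. -1.] q [ 0.13  0.42 -0.54  1.91  0.27  0.88  0.11] F [ 1.63 -1.9  -1.86] T [-0.462 -0.244  0.371] w 0.137 g 97.9
t 11.5 pos [0.5366 0.1032 0.1223] yaw 127.72 tz [ 0. -0. -1.] q [ 0.13  0.42 -0.54  1.91  0.27  0.88  0.11] F [ 0.65 -2.53 -2.62] T [-0.494 -0.28   0.358] w 0.138 g 97.9
```

>>> send_rows(deltas="0 0 0 0;0 0 0 0;0 0 0 0;0 0 -0.01 0;0 0 -0.03 0", claw=0.55)

```text
t: 12.0
eef_pos: [0.5355, 0.1032, 0.152]
tool_rot: [-0.001, 0.441, 0.898, -0.001]
contact_force: [-0.0, 0.5, 0.0]
gripper_width: 0.549
grasp_force: 0.0
```

>>> send_rows(deltas="0 0 -0.03 0;0 0 -0.045 0;0 0 -0.045 0;0 0 -0.045 0", claw=1)

```text
t: 12.4
eef_pos: [0.5364, 0.1032, 0.1972]
tool_rot: [0.0, 0.441, 0.898, -0.0]
contact_force: [0.2, 0.0, -0.6]
gripper_width: 1.002
grasp_force: 0.0
```

```bash
python3 - <<'E'
from s import *
st()
p=bot.read_camera('scene')
np.save('pics/scene5.npy',p,allow_pickle=True)
for q in ('knob_grip','knob_nose','ring_zero','foot'):
    print(q,[(np.round(r['xyz'],4).tolist(),round(r['confidence'],2)) for r in bot.landmark_of(p,q) if np.hypot(r['xyz'][0]-.535,r['xyz'][1]-.105)<.06])
a=p['img'][150:240,220:328,::-1]; cv2.imwrite('pics/c5.png',cv2.resize(a,(720,600),interpolation=cv2.INTER_CUBIC))
E
```

```text
t 12.4 pos [0.5364 0.1032 0.1972] yaw 127.69 tz [ 0. -0. -1.] q [ 0.16  0.33 -0.57  1.84  0.21  1.03  0.17] F [ 0.19  0.03 -0.63] T [-0.052  0.015  0.016] w 1.002 g 0.0
knob_grip [([0.5381, 0.1046, 0.1694], 0.71)]
knob_nose [([0.5276, 0.1141, 0.1703], 0.64)]
ring_zero [([0.5538, 0.1214, 0.1419], 0.83)]
foot [([0.5537, 0.1194, 0.1454], 0.72), ([0.5319, 0.1023, 0.0591], 0.49)]
```

View pics/c5.png

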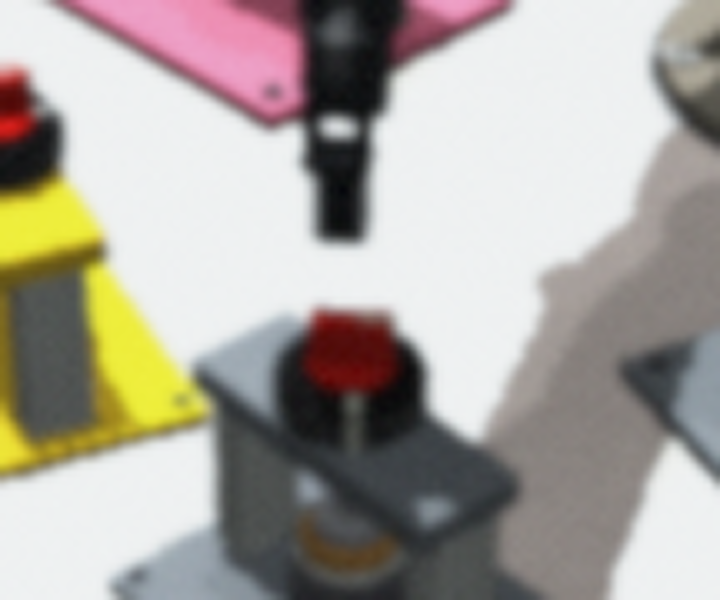

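>>> send_rows(deltas="0 0 0.04 0;0 0 0.07 0;0 0 0.085 0;0 0 0.085 0")

```text
t: 13.05
eef_pos: [0.5348, 0.1029, 0.1101]
tool_rot: [-0.002, 0.441, 0.898, -0.001]
contact_force: [0.5, -0.2, 0.2]
gripper_width: 1.002
grasp_force: 0.0
```

```bash
python3 - <<'E'
from s import *
st()
p=np.load('pics/scene5.npy',allow_pickle=True).item()
print('before',[np.round(lift(p,271,v),3).tolist() for v in (178,181,183,184,185,186,187)])
p=bot.read_camera('scene')
print('now',[np.round(lift(p,271,v),3).tolist() for v in range(196,222,2)])
a=p['img'][150:240,220:328,::-1]; cv2.imwrite('pics/c6.png',cv2.resize(a,(720,600),interpolation=cv2.INTER_CUBIC))
E
```

```text
t 13.05 pos [0.5348 0.1029 0.1101] yaw 127.72 tz [-0.005 -0.001 -1.   ] q [ 0.13  0.43 -0.54  1.92  0.29  0.86  0.1 ] F [ 0.54 -0.22  0.19] T [-0.047 -0.075 -0.027] w 1.002 g 0.0
before [[0.576, 0.138, 0.267], [0.576, 0.138, 0.258], [0.577, 0.139, 0.253], [0.578, 0.14, 0.251], [0.578, 0.14, 0.248], [0.575, 0.137, 0.241], [0.329, -0.093, 0.002]]
now [[0.587, 0.149, 0.222], [0.571, 0.134, 0.2], [0.586, 0.148, 0.209], [0.589, 0.151, 0.205], [0.591, 0.153, 0.201], [0.577, 0.14, 0.18], [0.577, 0.14, 0.174], [0.578, 0.14, 0.168], [0.575, 0.138, 0.158], [0.559, 0.123, 0.134], [0.56, 0.124, 0.128], [0.558, 0.122, 0.119], [0.562, 0.127, 0.117]]
```

View pics/c6.png

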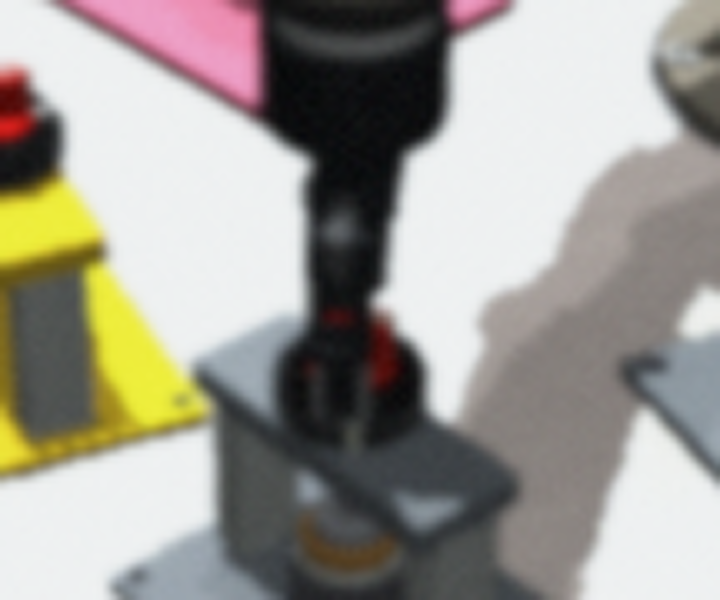

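The near finger now straddles the knob, with its tip at crop (345,400), about 0.156 m high. I'll lower 22 mm and take the ring by its rim.

>>> send_rows(deltas="0 0 0.01 0;0 0 0.022 0;0 0 0.022 0;0 0 0.022 0")

```text
t: 13.5
eef_pos: [0.5364, 0.1033, 0.0903]
tool_rot: [-0.0, 0.441, 0.898, -0.0]
contact_force: [-0.0, -0.4, 0.3]
gripper_width: 0.996
grasp_force: 0.0
```

>>> send_rows(deltas="0 0 0 0;0 0 0 0;0 0 0 0;0 0 0 0", claw=0.6, force=30)

```text
t: 13.9
eef_pos: [0.5366, 0.1032, 0.0912]
tool_rot: [0.0, 0.441, 0.898, -0.0]
contact_force: [-1.9, -0.5, 5.3]
gripper_width: 0.738
grasp_force: 32.3
```

```bash
python3 - <<'E'
from s import *
st(); bot.read_camera('scene'); st()
E
```

```text
t 13.9 pos [0.5366 0.1032 0.0912] yaw 127.69 tz [ 0. -0. -1.] q [ 0.11  0.46 -0.53  1.94  0.31  0.82  0.08] F [-1.88 -0.51  5.33] T [-0.337  0.568  0.041] w 0.738 g 32.3
t 13.95 pos [0.5366 0.1032 0.0911] yaw 127.7 tz [ 0.    -0.001 -1.   ] q [ 0.11  0.46 -0.53  1.94  0.31  0.82  0.08] F [-0.89 -1.03  5.94] T [-0.204  0.575  0.023] w 0.741 g 32.3
```

>>> send_rows(deltas="0 0 0 -4;0 0 0 -8;0 0 0 -12;0 0 0 -16;0 0 0 -20")

```text
t: 14.45
eef_pos: [0.5366, 0.1033, 0.0911]
tool_rot: [0.0, 0.277, 0.961, -0.0]
contact_force: [-2.4, -0.5, 4.4]
gripper_width: 0.737
grasp_force: 32.4
```

```bash
python3 -c "
from s import *
st()"
```

```text
t 14.45 pos [0.5366 0.1033 0.0911] yaw 147.84 tz [ 0. -0. -1.] q [ 0.18  0.48 -0.61  1.93  0.36  0.84  0.39] F [-2.42 -0.48  4.38] T [-0.268  0.573 -0.157] w 0.737 g 32.4
```

>>> send_rows(deltas="0 0 0 -4;0 0 0 -8;0 0 0 -12;0 0 0 -16;0 0 0 -20")

```text
t: 14.95
eef_pos: [0.5367, 0.1032, 0.0911]
tool_rot: [0.0, 0.106, 0.994, -0.0]
contact_force: [-2.2, 0.6, 5.4]
gripper_width: 0.737
grasp_force: 32.4
```

>>> send_rows(deltas="0 0 0 -4;0 0 0 -8;0 0 0 -12;0 0 0 -16;0 0 0 -20")

```text
t: 15.45
eef_pos: [0.5366, 0.1032, 0.0911]
tool_rot: [0.0, -0.068, 0.998, -0.0]
contact_force: [-2.7, 0.1, 6.2]
gripper_width: 0.735
grasp_force: 32.4
```

>>> send_rows(deltas="0 0 0 -4;0 0 0 -8;0 0 0 -12;0 0 0 -16;0 0 0 -20")

```text
t: 15.95
eef_pos: [0.5367, 0.1033, 0.0911]
tool_rot: [0.0, -0.241, 0.971, -0.0]
contact_force: [-2.1, -0.8, 5.1]
gripper_width: 0.739
grasp_force: 32.4
```

```bash
python3 - <<'E'
from s import *
st()
p=bot.read_camera('scene')
for q in ('knob_nose','ring_zero'):
    print(q,[(np.round(r['xyz'],4).tolist(),round(r['confidence'],2)) for r in bot.landmark_of(p,q) if np.hypot(r['xyz'][0]-.535,r['xyz'][1]-.105)<.06])
a=p['img'][165:225,235:307,::-1]; cv2.imwrite('pics/c7.png',cv2.resize(a,(720,600),interpolation=cv2.INTER_CUBIC))
E
```

```text
t 15.95 pos [0.5367 0.1033 0.0911] yaw -152.16 tz [ 0.001 -0.    -1.   ] q [ 0.35  0.55 -0.85  1.92  0.52  0.9   1.3 ] F [-2.12 -0.77  5.09] T [-0.196  0.526 -0.146] w 0.739 g 32.4
knob_nose [([0.5274, 0.1174, 0.1693], 0.64)]
ring_zero [([0.5138, 0.1239, 0.1418], 0.72)]
```

View pics/c7.png

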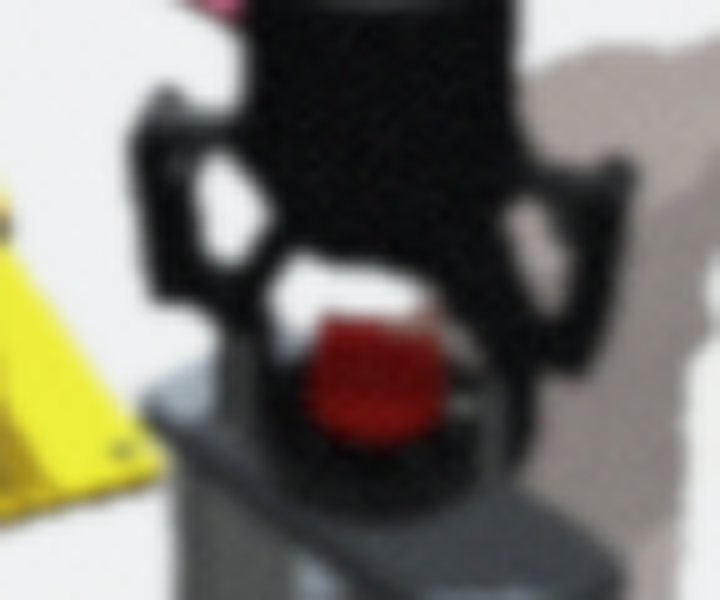

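The knob hasn't moved, and the mark has swung round to about crop (458,400), beside the pointer end at (440,320). I'll let go, rise and measure the alignment.

>>> send_rows(deltas="0 0 0 0;0 0 0 0;0 0 0 0;0 0 0 0;0 0 -0.02 0", claw=1)

```text
t: 16.6
eef_pos: [0.5348, 0.1025, 0.1085]
tool_rot: [-0.002, -0.239, 0.971, 0.0]
contact_force: [0.1, 0.2, 0.5]
gripper_width: 0.999
grasp_force: 0.0
```

>>> send_rows(deltas="0 0 -0.05 0;0 0 -0.09 0;0 0 -0.12 0;0 0 -0.12 0")

```text
t: 17.0
eef_pos: [0.539, 0.1047, 0.2348]
tool_rot: [0.004, -0.239, 0.971, -0.0]
contact_force: [0.1, -0.0, 1.2]
gripper_width: 0.998
grasp_force: 0.0
```

```bash
cat > m.py <<'E'
from s import *
def proj(p,w):
    c=np.c_[w,np.ones(len(w))]@p['camera_from_world'].T
    return p['cx']-p['fx']*c[:,0]/c[:,2], p['cy']+p['fy']*c[:,1]/c[:,2]
def scan(p,cen,kind):
    g=p['img'].min(2).astype(np.float32)
    A=np.arange(0,181,1.); S=[]
    for a in np.radians(A):
        if kind=='ring': rz=[(r,.142) for r in np.linspace(.023,.031,9)]
        else: rz=[(r,.168) for r in np.linspace(.008,.018,9)]
        w=np.array([[cen[0]+r*np.cos(a),cen[1]+r*np.sin(a),z] for r,z in rz])
        u,v=proj(p,w)
        S.append(cv2.remap(g,u.astype(np.float32),v.astype(np.float32),cv2.INTER_LINEAR).mean())
    S=np.array(S); i=np.argsort(-S)[:1][0]; k=slice(max(0,i-15),i+16)
    ww=np.clip(S[k]-np.median(S),0,None)
    return A[i],round(S[i]),round(float((A[k]*ww).sum()/ww.sum()),1)
E
python3 - <<'E'
from m import *
st()
now=bot.read_camera('scene'); np.save('pics/scene8.npy',now,allow_pickle=True)
for q in ('knob_nose','ring_zero','knob_grip'):
    print(q,[(np.round(r['xyz'],4).tolist(),round(r['confidence'],2)) for r in bot.landmark_of(now,q) if np.hypot(r['xyz'][0]-.535,r['xyz'][1]-.105)<.06])
for n,p in (('init',np.load('pics/scene.npy',allow_pickle=True).item()),('after knob',np.load('pics/scene5.npy',allow_pickle=True).item()),('now',now)):
    for c in ((.5357,.105),(.5366,.1032),(.5366,.105)): print(n,c,'ring',scan(p,c,'ring'),'knob',scan(p,c,'knob'))
a=now['img'][180:220,248:298,::-1]; cv2.imwrite('pics/c8.png',cv2.resize(a,(750,600),interpolation=cv2.INTER_CUBIC))
E
```

```text
t 17.0 pos [0.539  0.1047 0.2348] yaw -152.31 tz [ 0.008  0.001 -1.   ] q [ 0.45  0.38 -0.96  1.78  0.35  1.15  1.44] F [ 0.07 -0.01  1.22] T [-0.054 -0.03   0.02 ] w 0.998 g 0.0
knob_nose [([0.5296, 0.1152, 0.1685], 0.54)]
ring_zero [([0.5186, 0.1255, 0.1441], 0.8)]
knob_grip [([0.5381, 0.1018, 0.1688], 0.46), ([0.5336, 0.0986, 0.0576], 0.25)]
init (0.5357, 0.105) ring (np.float64(48.0), 70, 46.8) knob (np.float64(180.0), 107, 172.9)
init (0.5366, 0.1032) ring (np.float64(52.0), 72, 51.1) knob (np.float64(180.0), 118, 173.0)
init (0.5366, 0.105) ring (np.float64(49.0), 69, 48.2) knob (np.float64(180.0), 101, 173.0)
after knob (0.5357, 0.105) ring (np.float64(48.0), 70, 46.7) knob (np.float64(180.0), 201, 172.7)
after knob (0.5366, 0.1032) ring (np.float64(52.0), 71, 51.1) knob (np.float64(180.0), 205, 172.7)
after knob (0.5366, 0.105) ring (np.float64(49.0), 69, 48.1) knob (np.float64(180.0), 194, 172.8)
now (0.5357, 0.105) ring (np.float64(135.0), 93, 135.5) knob (np.float64(180.0), 202, 172.7)
now (0.5366, 0.1032) ring (np.float64(133.0), 77, 133.6) knob (np.float64(180.0), 206, 172.7)
now (0.5366, 0.105) ring (np.float64(136.0), 87, 136.3) knob (np.float64(180.0), 195, 172.8)
```

View pics/c8.png

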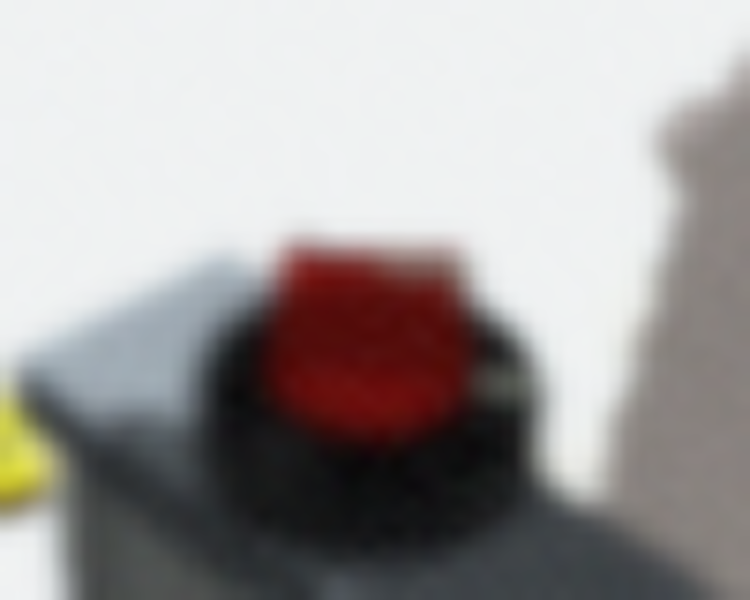

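>>> send_rows(deltas="0.022 -0.042 -0.01 0;0.044 -0.084 -0.02 0;0.066 -0.126 -0.02 0;0.088 -0.168 -0.02 0;0.11 -0.21 -0.02 0")

```text
t: 17.7
eef_pos: [0.5356, -0.1357, 0.2489]
tool_rot: [-0.001, -0.239, 0.971, 0.0]
contact_force: [0.7, 0.3, 0.2]
gripper_width: 1.0
grasp_force: 0.0
```

>>> send_rows(deltas="0.022 -0.042 0 0;0.044 -0.084 0 0;0.066 -0.126 0 0;0.066 -0.126 0 0")

```text
t: 18.1
eef_pos: [0.5341, -0.2849, 0.2472]
tool_rot: [-0.002, -0.234, 0.972, 0.0]
contact_force: [-0.5, -0.5, -0.1]
gripper_width: 1.0
grasp_force: 0.0
```

```bash
python3 - <<'E'
from m import *
st()
N=[];Z=[];G=[]
for n in ('top','scene','top','scene'):
    p=bot.read_camera(n); np.save('pics/%s9.npy'%n,p,allow_pickle=True)
    for q in ('knob_nose','ring_zero','knob_grip'):
        print(n,q,[(np.round(r['xyz'],4).tolist(),round(r['confidence'],2)) for r in bot.landmark_of(p,q) if np.hypot(r['xyz'][0]-.535,r['xyz'][1]-.105)<.06])
    if n=='top':
        for c in ((.5357,.105),(.5366,.1032),(.5350,.1045)): print(c,'ring',scan(p,c,'ring'),'knob',scan(p,c,'knob'))
p=np.load('pics/top9.npy',allow_pickle=True).item()
u,v=proj(p,np.array([[.5357,.105,.15]])); u,v=int(u[0]),int(v[0]); print(u,v)
cv2.imwrite('pics/c9.png',cv2.resize(p['img'][v-20:v+20,u-20:u+20,::-1],(600,600),interpolation=cv2.INTER_CUBIC))
E
```

```text
t 18.1 pos [ 0.5341 -0.2849  0.2472] yaw -152.97 tz [-0.004 -0.001 -1.   ] q [ 1.    0.45 -0.83  1.63  0.35  1.22  2.13] F [-0.51 -0.45 -0.14] T [ 0.007 -0.055  0.024] w 1.0 g 0.0
top knob_nose [([0.5216, 0.1159, 0.1655], 0.56)]
top ring_zero [([0.5153, 0.1259, 0.1422], 0.73)]
top knob_grip [([0.5356, 0.1048, 0.1697], 0.55)]
(0.5357, 0.105) ring (np.float64(126.0), 99, 125.4) knob (np.float64(129.0), 87, 129.1)
(0.5366, 0.1032) ring (np.float64(125.0), 104, 124.8) knob (np.float64(128.0), 95, 127.8)
(0.535, 0.1045) ring (np.float64(124.0), 99, 123.4) knob (np.float64(125.0), 86, 125.1)
scene knob_nose [([0.5255, 0.1134, 0.1667], 0.57)]
scene ring_zero [([0.5163, 0.1274, 0.1443], 0.53)]
scene knob_grip []
top knob_nose [([0.5253, 0.1161, 0.1665], 0.58)]
top ring_zero [([0.5186, 0.1244, 0.1433], 0.83)]
top knob_grip [([0.5323, 0.1043, 0.1686], 0.6)]
(0.5357, 0.105) ring (np.float64(126.0), 100, 125.4) knob (np.float64(129.0), 88, 129.1)
(0.5366, 0.1032) ring (np.float64(125.0), 106, 124.8) knob (np.float64(128.0), 96, 127.8)
(0.535, 0.1045) ring (np.float64(124.0), 100, 123.4) knob (np.float64(125.0), 88, 125.0)
scene knob_nose [([0.5239, 0.1193, 0.1701], 0.44)]
scene ring_zero [([0.5172, 0.1227, 0.1454], 0.77)]
scene knob_grip [([0.5373, 0.1027, 0.1727], 0.49)]
207 165
```

View pics/c9.png

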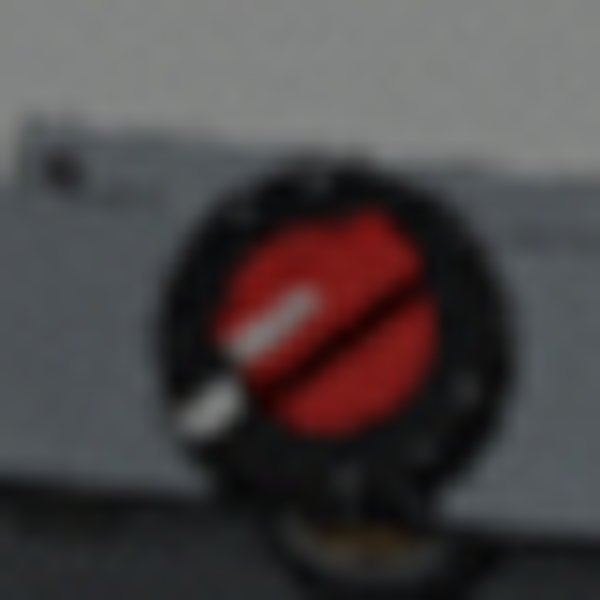

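The top view shows the pointer line at crop (275,325) and the zero mark at (210,408) lying on one line. The scan puts them within about 3° of each other, and the tolerance is 8.6°. Handing in.

```bash
python3 -c "
from station import bot
print(bot.hand_in())"
```

```text
the job is handed in; nothing more can be done
None
```

I handed the job in at about 18 s; no verdict came back. The knob was turned to an estimated 13–14 N on the disc, judged from its turning moment, and let go. The ring's zero mark then came to within about 3° of the pointer by camera, and no bystander was touched.

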